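# Find the rocking foot and press its shim flat

### The job

The steel foot plate on the green sub-base rocks because one of its four corner ears has a gap under it. Press down on the ears in turn with closed fingertips until you find the one that gives, then press the brass shim tab beside that ear (each ear's tab lies just beyond it, seen from the robot) down until it is fully flat, and move clear. Press only: leave the other three tabs standing, and do not pick up or shift any of the loose tools and things around.

Things in the scene. Friction and masses are not known exactly. Their poses are not given: they have to be found in the camera images.
- plate: steel foot plate, H-shaped from above (middle bar 42 mm wide, along y), 148 (x) x 142 (y) x 8 mm, springy mount under its centre. Origin: centre of its underside, 40 mm above the table; y away from the robot, x to its right, z up (yaw -1.57, within 0.2 rad). A round dark stage stands 20 mm high on its middle. Three ears are firm; one, different in each run, sinks 5 mm under about 2.5 N, stops hard, springs back level when let go
- ear_near_left (a point): press point, a dark dot on top of the near-left ear of the plate, 48 mm above the table at rest; moves with the plate (near = towards the robot = the plate's -y, left = its -x). The ear is 53 mm long (x), its dot 20 mm from the outer end, 32 mm wide (y)
- ear_near_right (a point): press point, a dark dot on top of the near-right ear of the plate, 48 mm above the table at rest; moves with the plate (near = towards the robot = the plate's -y, left = its -x). The ear is 53 mm long (x), its dot 20 mm from the outer end, 32 mm wide (y)
- ear_far_left (a point): press point, a dark dot on top of the far-left ear of the plate, 48 mm above the table at rest; moves with the plate (near = towards the robot = the plate's -y, left = its -x). The ear is 53 mm long (x), its dot 20 mm from the outer end, 32 mm wide (y)
- ear_far_right (a point): press point, a dark dot on top of the far-right ear of the plate, 48 mm above the table at rest; moves with the plate (near = towards the robot = the plate's -y, left = its -x). The ear is 53 mm long (x), its dot 20 mm from the outer end, 32 mm wide (y)
- tab_near_left (a point): fixed point: press spot of the near-left ear's brass tab, 60 mm beyond that ear's dot (plate's +y, away from the robot), on the tab's top when flat, 39.7 mm above the table. While the tab stands, the brass here is about 15 mm higher and its far end, 14 mm further, about 20 mm higher. Tab 24 mm wide (x), red patch near its far end; hinge pin 30 mm nearer than this point
- tab_near_right (a point): fixed point: press spot of the near-right ear's brass tab, 60 mm beyond that ear's dot (plate's +y, away from the robot), on the tab's top when flat, 39.7 mm above the table. While the tab stands, the brass here is about 15 mm higher and its far end, 14 mm further, about 20 mm higher. Tab 24 mm wide (x), red patch near its far end; hinge pin 30 mm nearer than this point
- tab_far_left (a point): fixed point: press spot of the far-left ear's brass tab, 60 mm beyond that ear's dot (plate's +y, away from the robot), on the tab's top when flat, 39.7 mm above the table. While the tab stands, the brass here is about 15 mm higher and its far end, 14 mm further, about 20 mm higher. Tab 24 mm wide (x), red patch near its far end; hinge pin 30 mm nearer than this point
- tab_far_right (a point): fixed point: press spot of the far-right ear's brass tab, 60 mm beyond that ear's dot (plate's +y, away from the robot), on the tab's top when flat, 39.7 mm above the table. While the tab stands, the brass here is about 15 mm higher and its far end, 14 mm further, about 20 mm higher. Tab 24 mm wide (x), red patch near its far end; hinge pin 30 mm nearer than this point
- shim_a (a joint): angle of one of the four brass shims, rad: 0 = tab standing up, 0.45 rad from level; 0.45 = flat on its stop, level. Stiff: about 6 N down at the press spot moves it, it stays where it is left. When flat, its forked inner end fills the gap under its ear. The letter does not tell which ear it belongs to; that changes from run to run
- shim_b (a joint): angle of one of the four brass shims, rad: 0 = tab standing up, 0.45 rad from level; 0.45 = flat on its stop, level. Stiff: about 6 N down at the press spot moves it, it stays where it is left. When flat, its forked inner end fills the gap under its ear. The letter does not tell which ear it belongs to; that changes from run to run
- shim_c (a joint): angle of one of the four brass shims, rad: 0 = tab standing up, 0.45 rad from level; 0.45 = flat on its stop, level. Stiff: about 6 N down at the press spot moves it, it stays where it is left. When flat, its forked inner end fills the gap under its ear. The letter does not tell which ear it belongs to; that changes from run to run
- shim_d (a joint): angle of one of the four brass shims, rad: 0 = tab standing up, 0.45 rad from level; 0.45 = flat on its stop, level. Stiff: about 6 N down at the press spot moves it, it stays where it is left. When flat, its forked inner end fills the gap under its ear. The letter does not tell which ear it belongs to; that changes from run to run
- hex_key: black hex key, 31x78x6 mm, loose on the green sub-base, between its two far brass tabs; origin at the centre of its underside. A bystander, to be left where it is
- screwdriver: screwdriver with an orange handle, 25x197x22 mm, loose on the table; origin at the centre of its underside. A bystander, to be left where it is
- loupe: eye loupe, tapered black body with a white rim, 39 mm across, 40 mm high, loose on the table; origin at the centre of its underside. A bystander, to be left where it is
- pliers_loose: flat nose pliers with red sleeves, 146x61x11 mm, loose on the table; origin at the centre of its underside. A bystander, to be left where it is
- domed_case: small black domed zip case, 80x118x42 mm, loose on the table; origin at the centre of its underside. A bystander, to be left where it is
- flat_case_black: flat black case, 87x125x30 mm, loose on the table; origin at the centre of its underside. A bystander, to be left where it is
- yellow_marker: yellow marker with a black cap, 13x102x14 mm, loose on the table; origin at the centre of its underside. A bystander, to be left where it is

How it is judged:
By the outcome, as a careful person would: the job done as asked, in the order asked, and still so for the second after the job is handed in, with the robot touching nothing.
It also fails if it takes over 51 s, if anything falls off the work surface, if the arm or the gripper's body presses on something with over 40 N, if the wrist force passes 120 N, or if a joint passes its speed limit or range.

### The arm

A 6-joint arm with a two-finger parallel gripper is mounted at the origin on a cart in front of the work surface, level with it; the furniture and walls round the work are solid. World frame = base frame: x ahead of the robot, y to its left, z up, the work surface at z = 0. Lengths are in m, angles in rad, forces in N, time in s.
With the tool pointing down it reaches from about 0.275 to 0.825 m from the base axis. Payload 5.2 kg.
Tool frame: the origin (TCP) lies at the very end of the fingers, on their centre line; the grasp point (between the pads) lies ctrl.tcp_to_grasp behind it (ctrl.tcp_to_grasp is the distance from the TCP to the grasp point, in m); z points along the fingers, y is the direction in which the jaws open and shut (so a half turn about z gives the same grasp; the last joint's range is limited). The gripper opens to 93 mm and grips with 3 to 60 N. Pads are 15 mm wide; open, the fingers measure 128 mm over their backs; the gripper's body (75 mm by 188 mm) begins 65 mm behind the grasp point.
Start: joints at [1.051, 0.259, 1.535, -0, 1.348, -0.203], TCP at [0.171, 0.523, 0.219] pointing down, gripper open.
Joint ranges: [-3.14, 3.14], [-0.91, 2.08], [0.19, 2.58], [-1.22, 4.36], [0.22, 2.71], [-3.12, 3.12]. Speed limits (rad/s): [2.57, 2.57, 3.14, 3.14, 3.14, 3.14].

### API

Orientations are given as a rotation vector (axis times angle).
In Python, from rig import ctrl, cams gives the robot as it stands.
- The arm moves only by the tool apply_moves, never from a script. Its argument "plan" is a list that holds one entry, the list of rows, each a list of 5 numbers: the shift along the tool's x, y, z in m, then the turn about the tool's z in degrees, then the closure, from -1 (fully open) to 1 (shut). A call has 1 to 8 rows; each row shifts and turns the commanded pose from where the row before left it, along the tool's axes as they then stand; what a row does not reach is not made up. A row lasts 1/10 s, in which the tool goes at most 50 mm and 8.59 degrees, less where a joint would pass 70% of its speed; a pose out of reach is approached as far as the arm can. A call is refused whole if a number of a shift passes 0.05 or a number of a turn 8.59, either way. A call with a gripper value outside its range is refused whole. The fingers move at their own pace and stop on an object; the grip force is fixed at half the most. Time passes only in rows, so rows that do not move let the fingers close. It gives the time, the measured TCP pose, the force and the opening at its end, in the units of the state.
- ctrl.read_state(): the state, without advancing time (a new reading comes with each control period).
- cams.camera(name): name is "scene" or "top"; returns the picture (400x640x3 uint8, red, green, blue); there is no depth.
- cams.camera_model(name): a dict with "fx", "fy", "cx", "cy" (pixels), "origin" and "attitude" of the camera in the world. Camera axes: x right, y down, z forward; pixel columns grow to the right and rows downward; lengths in m; the calibration is good to about 2 mm. A picture is of the moment at which its call begins. camera_model takes no time and is no camera call.
- ctrl.close_job(): hands the job in, once; it reports no verdict.
Trained networks look in the newest picture that a camera, given by its name, has taken for a name from the list of things; names that differ only in an ending like _2 or _b are one class to them, and where a whole thing is asked for, a point or a joint stands for the part that bears it (a point fixed in the world has none). Each returns a list of dicts, best first, with "score" (0 to 1); they miss things now and then, are a little off and sometimes report something else, mostly with a low value. They report only what shows in the picture. A call takes as long as a camera call.
- cams.boxes_of(name, camera): "position" ([column, row] in pixels, amid what is visible of it).
- cams.regions_of(name, camera): "mask" (400x640 bool, what is visible of it) and "position" ([column, row] in pixels, amid what is visible of it).
- cams.spot_point(name, camera): "position" ([column, row] in pixels: a listed point, or the origin of a listed thing).
The state is a dict: "time_s": time; "joint_pos": joint angles; "joint_velocities": joint speeds; "joint_torque": joint torques, N m; "eef_pos": TCP position; "tool_rot": TCP orientation; "contact_force": force on the tool from outside, world axes, zero at the start; "torque": the same for the moment, N m; "grip_width": finger opening in m.
Only numpy, scipy, OpenCV 4.12 (cv2) and the standard library are available. Lean on these libraries where they do the work, as an engineer would, in place of code of your own. Each camera call takes 0.05 s, during which the arm holds its last target.

## Working session

There is one attempt and no reset: what is moved stays moved. The work goes in short steps, Python scripts to look and compute and a tool call to move; the robot and the scene stay as the last step left them, time stands still between calls to the robot, and variables do not carry over. Pictures are saved under pics/ and viewed, and the job is handed in when it is done.

Besides the shell and the picture viewer there is one more tool, called by a JSON object that holds its "method" and its "body", one argument or row to a line. apply_moves: Moves the arm, as the interface text tells. Its arguments: {"type":"object","properties":{"plan":{"type":"array"}},"required":["plan"]}

```bash
mkdir -p pics; ls; cat > h.py <<'E'
import numpy as np, cv2
from rig import ctrl, cams
from scipy.spatial.transform import Rotation as R
def model(n):
    m=cams.camera_model(n); return m
def rot(m):
    a=np.array(m["attitude"],float)
    return R.from_rotvec(a).as_matrix() if a.shape==(3,) else (a if a.shape==(3,3) else R.from_quat(a).as_matrix())
def ray(n,px,z):
    m=model(n); A=rot(m); o=np.array(m["origin"])
    d=A@np.array([(px[0]-m["cx"])/m["fx"],(px[1]-m["cy"])/m["fy"],1]); return o+d*(z-o[2])/d[2]
def proj(n,p):
    m=model(n); c=rot(m).T@(np.array(p)-np.array(m["origin"])); return np.array([m["cx"]+m["fx"]*c[0]/c[2],m["cy"]+m["fy"]*c[1]/c[2]])
E
python3 - <<'E'
from h import *
for n in("top","scene"):
    print(n,model(n)); cv2.imwrite(f"pics/{n}0.png",cams.camera(n)[:,:,::-1])
    for e in ["near_left","near_right","far_left","far_right"]:
        for k,z in(("ear_",.048),("tab_",.0397)):
            r=cams.spot_point(k+e,n)
            for q in r[:2]: print(k+e,q["position"],round(q["score"],2),ray(n,q["position"],z).round(4))
    r=cams.spot_point("plate",n)
    for q in r[:2]: print("plate",q["position"],q["score"],ray(n,q["position"],.04))
s=ctrl.read_state();print(s)
E
```

```text
pics
top {'fx': 394.96556617416854, 'fy': 394.96556617416854, 'cx': 322.5365321594139, 'cy': 200.71867059613558, 'origin': array([ 0.293883  , -0.16284951,  1.07257413]), 'attitude': array([-2.12626931,  2.12117057, -0.20017354])}
ear_near_left [328.6, 228.6] 0.6 [ 0.4139 -0.1795  0.048 ]
tab_near_left [329.2, 203.7] 0.82 [ 0.4814 -0.1813  0.0397]
tab_near_left [277.5, 157.0] 0.56 [ 0.61   -0.0409  0.0397]
ear_near_right [372.0, 231.3] 0.55 [ 0.4071 -0.2925  0.048 ]
tab_near_right [372.1, 205.3] 0.97 [ 0.4773 -0.2952  0.0397]
ear_far_left [333.3, 185.4] 0.65 [ 0.5293 -0.1921  0.048 ]
tab_far_left [333.8, 164.1] 0.8 [ 0.5904 -0.1938  0.0397]
tab_far_left [275.3, 158.5] 0.61 [ 0.6058 -0.035   0.0397]
ear_far_right [372.3, 185.9] 0.93 [ 0.5282 -0.2958  0.048 ]
tab_far_right [373.7, 169.8] 0.98 [ 0.5747 -0.3016  0.0397]
tab_far_right [356.1, 177.9] 0.57 [ 0.5521 -0.2537  0.0397]
plate [347.9, 208.4] 0.82 [ 0.46876255 -0.23085029  0.04      ]
plate [334.7, 163.6] 0.64 [ 0.5917436  -0.19627575  0.04      ]
scene {'fx': 423.95923343597775, 'fy': 423.95923343597775, 'cx': 318.02684928067464,
[... 792 characters left out ...]
202408  0.04      ]
{'time_s': 1.0, 'joint_pos': array([ 1.05120074e+00,  2.58579323e-01,  1.53500154e+00,  1.04971083e-05,
        1.34799491e+00, -2.02782305e-01]), 'joint_velocities': array([-0.00012936,  0.00070837, -0.00145333, -0.00023349,  0.00116347,
        0.00169893]), 'joint_torque': array([ 9.34286300e-05, -4.37200713e+01, -2.84312832e+01,  7.16686808e-02,
        3.09022958e-02, -4.65510118e-05]), 'eef_pos': array([0.17131504, 0.52264535, 0.21866326]), 'tool_rot': array([-4.95573547e-01, -3.10225540e+00, -3.04870211e-05]), 'contact_force': array([ 0.5029138 , -0.07431302,  0.21873171]), 'torque': array([-0.06241535,  0.0146383 ,  0.03109185]), 'grip_width': 0.09344217219649506}
```

```bash
python3 - <<'E'
import cv2
a=cv2.imread("pics/top0.png");cv2.imwrite("pics/top0z.png",cv2.resize(a[130:260,270:430],None,fx=4.6,fy=4.6,interpolation=cv2.INTER_CUBIC))
E
```

```text
(no output)
```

View pics/top0.png

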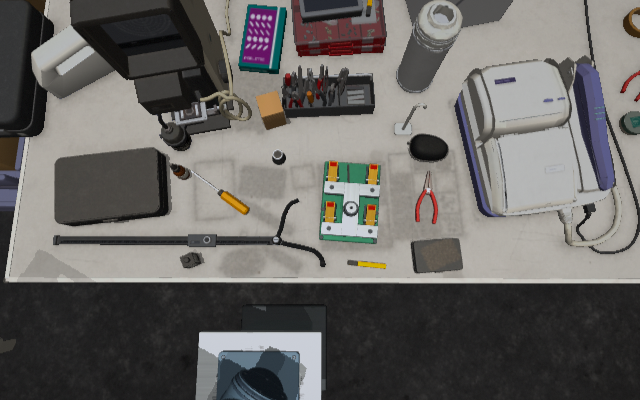

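View pics/scene0.png

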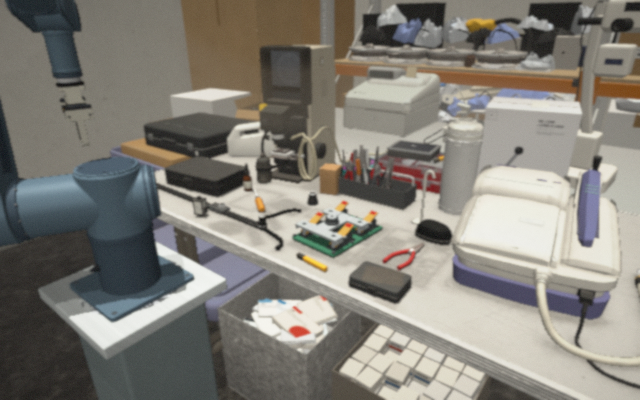

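```bash
sleep 1
```

```text
(no output)
```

View pics/top0z.png

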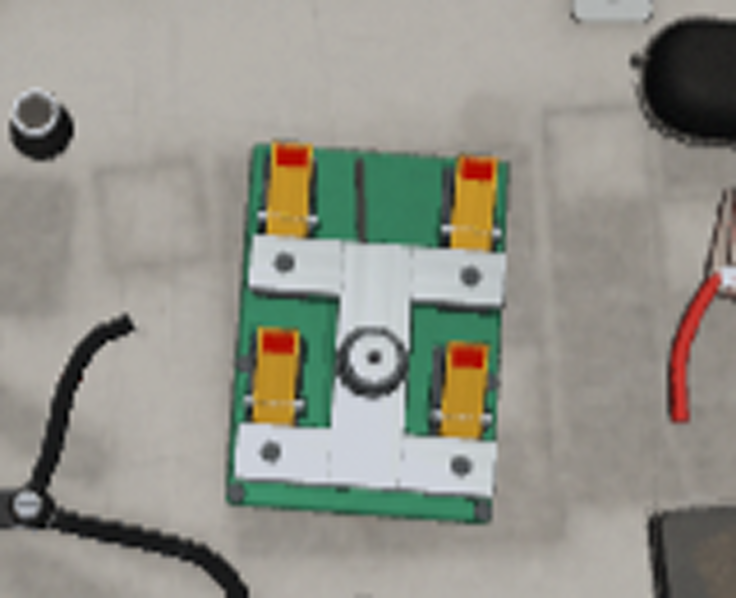

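```bash
python3 - <<'E'
from h import *
from scipy.optimize import least_squares
zp={"FL":(285,262),"FR":(470,275),"NL":(270,452),"NR":(460,466)}
loc={"FL":(-.054,.055),"FR":(.054,.055),"NL":(-.054,-.055),"NR":(.054,-.055)}
ks=list(loc)
W=np.array([ray("top",((zp[k][0]+.5)/4.6-.5+270,(zp[k][1]+.5)/4.6-.5+130),.048)[:2] for k in ks])
L=np.array([loc[k] for k in ks])
def T(p,l): c,s=np.cos(p[2]),np.sin(p[2]); return p[:2]+l@np.array([[c,s],[-s,c]])
f=least_squares(lambda p:(T(p,L)-W).ravel(),[.47,-.23,-1.57])
p=f.x;print(p, f.fun*1000)
for k in ks: print(k,"ear",T(p,np.array(loc[k])).round(4),"tab",T(p,np.array(loc[k])+[0,.06]).round(4))
print([proj("scene",(*T(p,np.array(loc[k])),.048)).round(1) for k in ks])
s=ctrl.read_state();print(R.from_rotvec(s["tool_rot"]).as_matrix().round(3), ctrl.tcp_to_grasp)
a=cams.camera("scene");cv2.imwrite("pics/s1.png",cv2.resize(a[180:260,280:400,::-1],None,fx=6,fy=6,interpolation=cv2.INTER_CUBIC))
np.save("p.npy",p)
E
```

```text
[ 0.46721254 -0.2366762  -1.64375329] [-0.15481323  0.63749002 -0.61096654 -0.31332781  0.47025276 -0.05900933
  0.29552701 -0.26515288]
FL ear [ 0.526  -0.1868] tab [ 0.5858 -0.1912]
FR ear [ 0.5181 -0.2945] tab [ 0.578  -0.2989]
NL ear [ 0.4163 -0.1788] tab [ 0.4761 -0.1832]
NR ear [ 0.4084 -0.2865] tab [ 0.4683 -0.2909]
[array([331.4, 210.6]), array([360.5, 221.4]), array([305., 223.]), array([334.4, 235.3])]
[[-0.95   0.312 -0.   ]
 [ 0.312  0.95   0.   ]
 [ 0.     0.    -1.   ]] 0.0188
```

```bash
sleep 1
```

```text
(no output)
```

View pics/s1.png

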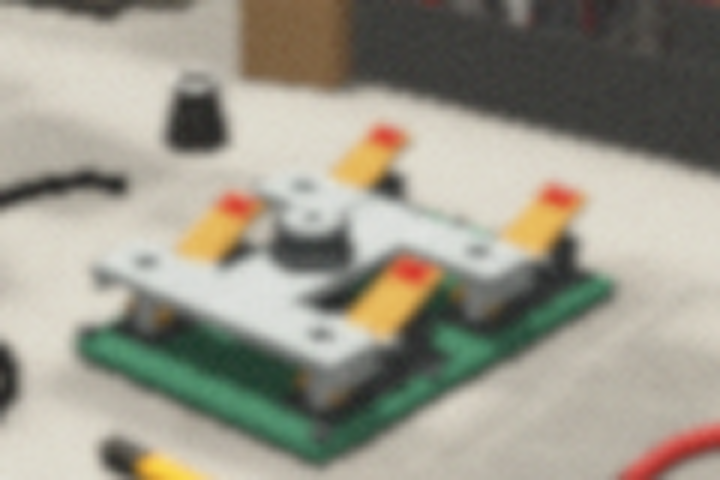

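{"method": "apply_moves", "body": {
  "plan": [
    [[0, 0, 0, -7, 1], [0, 0, 0, -7, 1], [-0.02, -0.045, 0, 0, 1], [-0.02, -0.045, 0, 0, 1], [-0.02, -0.045, 0, 0, 1], [-0.02, -0.045, 0, 0, 1], [-0.02, -0.045, 0, 0, 1], [-0.02, -0.045, 0, 0, 1]]
  ]
}}

```text
time_s: 1.85
eef_pos: [0.2716, 0.243, 0.2189]
tool_rot: [0.112, 3.138, 0.0]
contact_force: [1.5, -0.2, -0.8]
grip_width: 0.0335
```

{"method": "apply_moves", "body": {
  "plan": [
    [[-0.02, -0.045, 0, 0, 1], [-0.02, -0.045, 0, 0, 1], [-0.02, -0.045, 0, 0, 1], [-0.02, -0.045, 0, 0, 1], [-0.02, -0.045, 0, 0, 1], [-0.02, -0.045, 0, 0, 1], [-0.02, -0.045, 0, 0, 1], [0, 0, 0, 0, 1]]
  ]
}}

```text
time_s: 2.65
eef_pos: [0.3902, -0.0852, 0.2189]
tool_rot: [0.123, 3.137, -0.004]
contact_force: [-0.5, 0.7, -0.4]
grip_width: 0.0006
```

```bash
cat >> h.py <<'E'
p=np.load("p.npy")
loc={"FL":(-.054,.055),"FR":(.054,.055),"NL":(-.054,-.055),"NR":(.054,-.055)}
def T(l): c,s=np.cos(p[2]),np.sin(p[2]); return p[:2]+np.array(l)@np.array([[c,s],[-s,c]])
def st():
    s=ctrl.read_state(); M=R.from_rotvec(s["tool_rot"]).as_matrix()
    print("t",s["time_s"],"pos",s["eef_pos"].round(4),"F",s["contact_force"].round(2),"w",round(s["grip_width"],4),"yaw err",(np.degrees(np.arctan2(M[1,1],M[0,1])-(p[2]+np.pi))).round(2))
    for k in loc:
        for nm,o in(("ear",0),("tab",.06)):
            q=T((loc[k][0],loc[k][1]+o)); d=np.array([*q,s["eef_pos"][2]])-s["eef_pos"]; print(k,nm,(M.T@d).round(4)*1000)
E
python3 -c "
from h import *
st()"
```

```text
t 2.65 pos [ 0.3902 -0.0852  0.2189] F [-0.53  0.71 -0.39] w 0.0006 yaw err -0.33
FL ear [-143.3  -90.6    0.5]
FL tab [-203.3  -90.3    0.6]
FR ear [-143.9 -198.6    0.8]
FR tab [-203.9 -198.3    0.9]
NL ear [-33.3 -91.3   0.3]
NL tab [-93.3 -90.9   0.4]
NR ear [ -33.9 -199.3    0.6]
NR tab [ -93.9 -198.9    0.7]
```

{"method": "apply_moves", "body": {
  "plan": [
    [[-0.011, -0.031, 0, 0, 1], [-0.011, -0.03, 0, 0, 1], [-0.011, -0.03, 0.03, 0, 1], [0, 0, 0.05, 0, 1], [0, 0, 0.05, 0, 1], [0, 0, 0.031, 0, 1], [0, 0, 0, 0, 1]]
  ]
}}

```text
time_s: 3.35
eef_pos: [0.4115, -0.1698, 0.0541]
tool_rot: [-0.113, -3.132, -0.009]
contact_force: [-0.4, -0.2, 0.1]
grip_width: 0.0007
```

```bash
python3 -c "
from h import *
st()
for n,(a,b,c,d) in {'top':(130,260,270,430),'scene':(150,260,270,410)}.items():
    i=cams.camera(n);cv2.imwrite(f'pics/{n}2.png',cv2.resize(i[a:b,c:d,::-1],None,fx=4.6,fy=4.6,interpolation=cv2.INTER_CUBIC))
"
```

```text
t 3.35 pos [ 0.4115 -0.1698  0.0541] F [-0.43 -0.18  0.13] w 0.0007 yaw err 0.04
FL ear [-115.4   -8.7   -1. ]
FL tab [-175.4   -8.7   -1.4]
FR ear [-115.4 -116.7   -1.5]
FR tab [-175.4 -116.7   -2. ]
NL ear [-5.4 -8.6 -0.1]
NL tab [-65.4  -8.6  -0.6]
NR ear [  -5.4 -116.6   -0.7]
NR tab [ -65.4 -116.6   -1.1]
```

```bash
sleep 1
```

```text
(no output)
```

View pics/scene2.png

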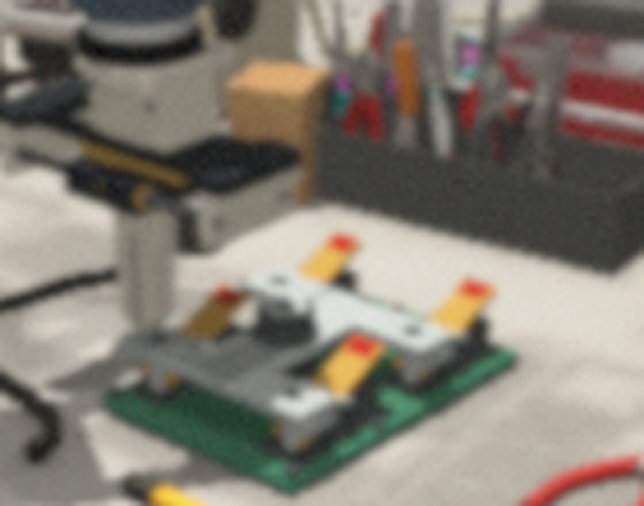

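View pics/top2.png

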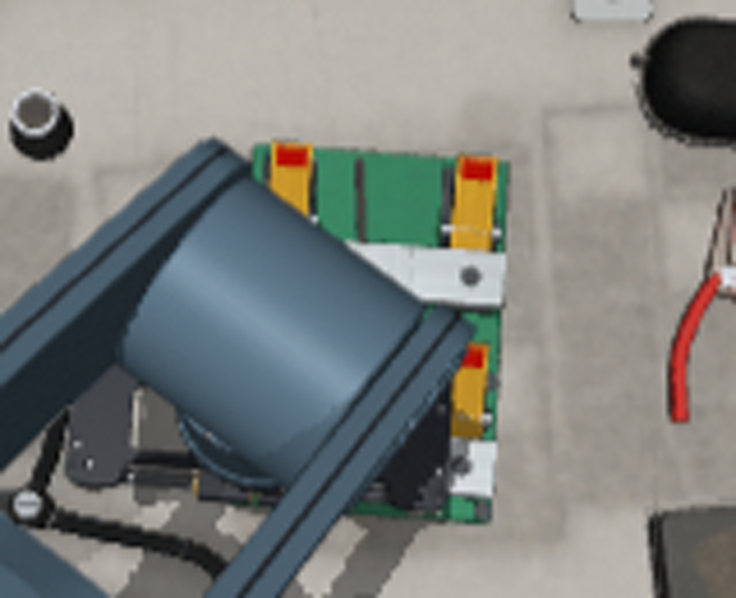

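{"method": "apply_moves", "body": {
  "plan": [
    [[0, 0, 0, 0, 1], [0, 0, 0, 0, 1]]
  ]
}}

```text
time_s: 3.65
eef_pos: [0.4161, -0.1736, 0.0597]
tool_rot: [0.113, 3.136, -0.004]
contact_force: [0.2, -0.1, 0.6]
grip_width: 0.0004
```

```bash
python3 -c "
from h import *
st()"
```

```text
t 3.65 pos [ 0.4161 -0.1736  0.0597] F [ 0.23 -0.06  0.56] w 0.0004 yaw err 0.05
FL ear [-110.6   -5.3    0.4]
FL tab [-170.6   -5.4    0.6]
FR ear [-110.5 -113.3    0.7]
FR tab [-170.5 -113.4    0.9]
NL ear [-0.6 -5.2  0. ]
NL tab [-60.6  -5.3   0.2]
NR ear [  -0.5 -113.2    0.3]
NR tab [ -60.5 -113.3    0.5]
```

{"method": "apply_moves", "body": {
  "plan": [
    [[0, -0.002, 0.003, 0, 1], [0, -0.002, 0.003, 0, 1], [0, 0, 0.002, 0, 1], [0, 0, 0, 0, 1], [0, 0, 0, 0, 1]]
  ]
}}

```text
time_s: 4.15
eef_pos: [0.4142, -0.1767, 0.0495]
tool_rot: [-0.114, -3.139, -0.0]
contact_force: [-0.5, -0.8, 0.1]
grip_width: 0.0007
```

```bash
python3 -c "
from h import *
st()" | grep -E "pos|NL"
```

```text
t 4.15 pos [ 0.4142 -0.1767  0.0495] F [-0.49 -0.78  0.13] w 0.0007 yaw err 0.02
NL ear [-2.2 -1.9 -0. ]
NL tab [-62.2  -1.9  -0. ]
```

{"method": "apply_moves", "body": {
  "plan": [
    [[-0.002, -0.002, 0.001, 0, 1], [0, 0, 0.001, 0, 1], [0, 0, 0.001, 0, 1], [0, 0, 0.001, 0, 1], [0, 0, 0, 0, 1], [0, 0, 0, 0, 1]]
  ]
}}

```text
time_s: 4.75
eef_pos: [0.4165, -0.1792, 0.0458]
tool_rot: [0.114, 3.139, -0.001]
contact_force: [0.8, -0.9, 1.7]
grip_width: 0.0003
```

{"method": "apply_moves", "body": {
  "plan": [
    [[0, 0, 0.001, 0, 1], [0, 0, 0.001, 0, 1], [0, 0, 0, 0, 1], [0, 0, 0, 0, 1]]
  ]
}}

```text
time_s: 5.15
eef_pos: [0.4164, -0.1791, 0.0438]
tool_rot: [0.114, 3.139, -0.0]
contact_force: [0.0, -0.9, 4.2]
grip_width: 0.0007
```

{"method": "apply_moves", "body": {
  "plan": [
    [[0, 0, 0.001, 0, 1], [0, 0, 0.001, 0, 1], [0, 0, 0, 0, 1], [0, 0, 0, 0, 1]]
  ]
}}

```text
time_s: 5.55
eef_pos: [0.4165, -0.1791, 0.0433]
tool_rot: [0.113, 3.139, -0.001]
contact_force: [-3.9, 2.7, 21.0]
grip_width: 0.0006
```

{"method": "apply_moves", "body": {
  "plan": [
    [[0, 0, -0.01, 0, 1], [0, 0, -0.02, 0, 1], [0, 0, -0.015, 0, 1], [-0.02, 0, 0, 0, 1], [-0.02, 0, 0, 0, 1], [-0.02, 0, 0, 0, 1], [0, 0, 0, 0, 1], [0, 0, 0, 0, 1]]
  ]
}}

```text
time_s: 6.35
eef_pos: [0.4751, -0.1826, 0.0859]
tool_rot: [-0.113, -3.137, -0.002]
contact_force: [-0.1, 0.4, 0.1]
grip_width: 0.0008
```

```bash
python3 -c "
from h import *
st()
for n,(a,b,c,d) in {'scene':(150,260,270,410)}.items():
    i=cams.camera(n);cv2.imwrite(f'pics/{n}3.png',cv2.resize(i[a:b,c:d,::-1],None,fx=4.6,fy=4.6,interpolation=cv2.INTER_CUBIC))
"|grep -E "pos|NL"
```

```text
t 6.35 pos [ 0.4751 -0.1826  0.0859] F [-0.11  0.37  0.07] w 0.0008 yaw err 0.07
NL ear [58.9 -0.4  0.1]
NL tab [-1.1 -0.5 -0. ]
```

View pics/scene3.png

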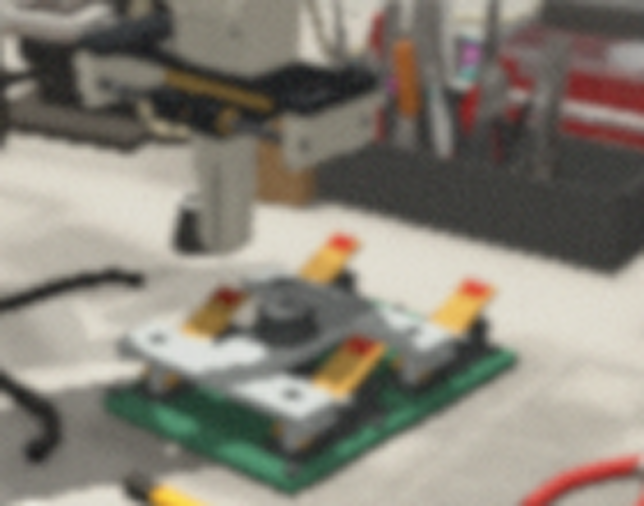

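{"method": "apply_moves", "body": {
  "plan": [
    [[-0.001, 0, 0.01, 0, 1], [0, 0, 0.01, 0, 1], [0, 0, 0.005, 0, 1], [0, 0, 0.003, 0, 1], [0, 0, 0.003, 0, 1], [0, 0, 0.003, 0, 1], [0, 0, 0, 0, 1]]
  ]
}}

```text
time_s: 7.1
eef_pos: [0.4778, -0.1834, 0.053]
tool_rot: [0.114, 3.138, -0.001]
contact_force: [1.7, 0.5, 2.0]
grip_width: 0.0009
```

{"method": "apply_moves", "body": {
  "plan": [
    [[0, 0, 0.003, 0, 1], [0, 0, 0.003, 0, 1], [0, 0, 0.002, 0, 1], [0, 0, 0.001, 0, 1], [0, 0, 0, 0, 1], [0, 0, 0, 0, 1]]
  ]
}}

```text
time_s: 7.7
eef_pos: [0.4777, -0.184, 0.0441]
tool_rot: [0.114, 3.138, -0.002]
contact_force: [2.6, -0.5, 5.3]
grip_width: 0.0004
```

{"method": "apply_moves", "body": {
  "plan": [
    [[0, 0, 0.002, 0, 1], [0, 0, 0.001, 0, 1], [0, 0, 0.001, 0, 1], [0, 0, 0.001, 0, 1], [0, 0, 0, 0, 1], [0, 0, 0, 0, 1]]
  ]
}}

```text
time_s: 8.3
eef_pos: [0.4777, -0.1839, 0.0397]
tool_rot: [0.114, 3.138, -0.002]
contact_force: [1.7, 0.2, 11.1]
grip_width: 0.0004
```

{"method": "apply_moves", "body": {
  "plan": [
    [[0, 0, 0.001, 0, 1], [0, 0, 0, 0, 1], [0, 0, 0, 0, 1]]
  ]
}}

```text
time_s: 8.6
eef_pos: [0.4777, -0.1839, 0.0395]
tool_rot: [0.113, 3.138, -0.002]
contact_force: [1.1, 1.2, 19.1]
grip_width: 0.0003
```

Hard stop at the flat height. Lifting clear, straight up, then checking the ear.

{"method": "apply_moves", "body": {
  "plan": [
    [[0, 0, -0.01, 0, 1], [0, 0, -0.025, 0, 1], [0, 0, -0.04, 0, 1], [0, 0, -0.04, 0, 1], [0, 0.045, 0, 0, 1], [0, 0.045, 0, 0, 1], [0, 0.045, 0, 0, 1], [0, 0.045, 0, 0, 1]]
  ]
}}

```text
time_s: 9.4
eef_pos: [0.4879, -0.0021, 0.1517]
tool_rot: [-0.115, -3.135, -0.001]
contact_force: [0.4, 0.5, 0.2]
grip_width: 0.0003
```

{"method": "apply_moves", "body": {
  "plan": [
    [[0, 0.03, 0, 0, 1], [0, 0, 0, 0, 1], [0, 0, 0, 0, 1], [0, 0, 0, 0, 1]]
  ]
}}

```text
time_s: 9.8
eef_pos: [0.4914, 0.0253, 0.1521]
tool_rot: [-0.114, -3.137, 0.001]
contact_force: [-0.8, -0.4, -0.1]
grip_width: 0.0005
```

```bash
python3 -c "
from h import *
st()
ims=[]
for n,(a,b,c,d) in {'scene':(170,260,270,410),'top':(130,260,270,430)}.items():
    i=cams.camera(n);cv2.imwrite(f'pics/{n}4.png',cv2.resize(i[a:b,c:d,::-1],None,fx=4.6,fy=4.6,interpolation=cv2.INTER_CUBIC))
"|grep -E "pos"
```

```text
t 9.8 pos [0.4914 0.0253 0.1521] F [-0.76 -0.37 -0.07] w 0.0005 yaw err 0.0
```

View pics/scene4.png

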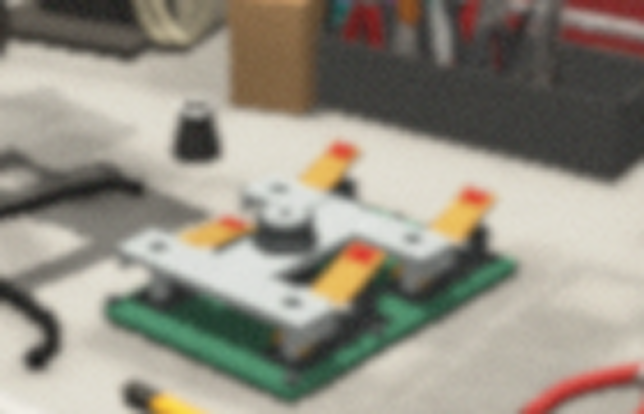

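View pics/top4.png

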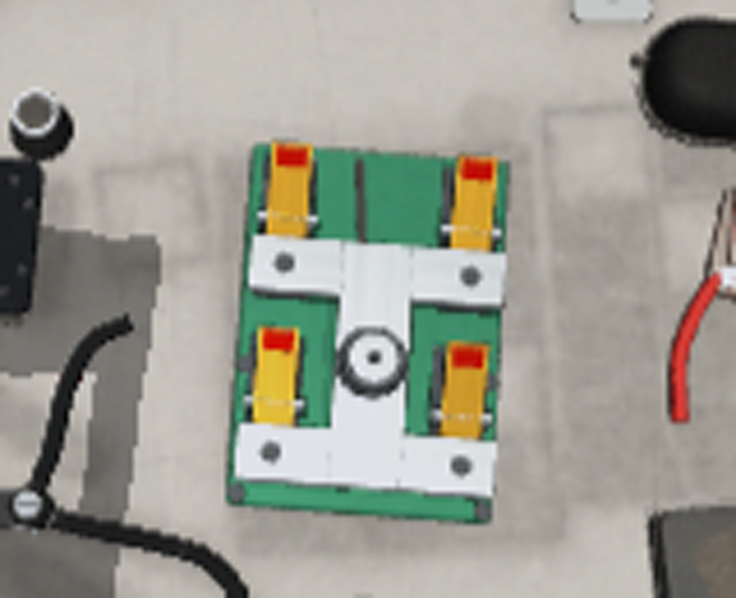

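The scene view shows the near-left tab (red patch around 230,222 in the zoom) lying level. The other three stand, and the hex key and loose things haven't moved.

```bash
python3 -c "
from rig import ctrl
print(ctrl.close_job())"
```

```text
the job is handed in; nothing more can be done
None
```

The near-left ear was the one with the gap. I pressed its brass tab flat and moved the arm clear, handing the job in about 10 s into the 51 s allowed.

- **Finding the ear:** The near-left ear was the first one I pressed. It sank softly by about 4.7 mm under a few newtons, then stopped hard at about 21 N. That matched the description, so I did not press the other three ears, and I have no comparison reading from a firm one.
- **Pressing the tab:** The near-left tab went down under roughly 5 N to its stop. The fingertips were then 39.5–39.7 mm above the table, against 39.7 mm expected when flat. Another millimetre of push only raised the force to 19 N, so it was on its stop.
- **Last checks:** After I lifted away, the pictures showed the near-left tab level and the other three still standing. The hex key and the nearby loose things I could see had not moved, and the arm was touching nothing. I did not press the near-left ear again to confirm that it is now firm.

No check failed or disagreed.

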